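# Snap the lid shut on a box of chicken

### The job

The lid is lying on the clear box of breaded chicken, but its rim has not clicked down everywhere. Press the rim down with the fingertips all the way round until every section has clicked shut. The box stays standing where it is, never lifted or tipped, and the things around it are left alone.

Things in the scene. Friction and masses are not known exactly. Their poses are not given: they have to be found in the camera images.
- food_box: loose clear plastic food box full of breaded chicken, lid lying on it, about 0.8 kg in all, upright on the table; over the lid 166 mm along its own x and 180 mm along its y, base 132 x 146 mm, top of the shut lid 105 mm up. Origin: centre of the underside, z up
- lid_centre (a point): middle of the lid, at the height of the shut rim's top (the clear panel here is recessed 7 mm). The off-white rim round the panel is a flat band 30 mm wide, cut by narrow slots into eight snap sections: four rounded L-shaped corners, 46 mm along each side, and four straight middles. A section flexes about its inner edge, gives at 7 to 12 N, clicks over half-way, then rests solidly and stays
- rim_near_top (a point): point on the upper face of the rim section at the middle of the side facing -x of the box (near the robot), 12 mm in from the outer edge, half-way along: a good place to press; it moves with the section (3 to 4 mm higher when the section stands proud than when it is shut)
- rim_near (a joint): flex of that section (middle of the side facing -x of the box (near the robot)), rad: 0 = clicked shut and flush, 0.2 = standing proud (outer edge up about 6 mm); starts proud or already shut
- rim_near_left_top (a point): point on the upper face of the rim section at the corner at -x, +y of the box, on the corner diagonal, 18 mm in from both outer edges: a good place to press; it moves with the section (5 to 6 mm higher when the section stands proud than when it is shut)
- rim_near_left (a joint): flex of that section (corner at -x, +y of the box), rad: 0 = clicked shut and flush, 0.2 = standing proud (outer edge up about 9 mm at the corner); starts proud
- rim_left_top (a point): point on the upper face of the rim section at the middle of the +y side, 12 mm in from the outer edge, half-way along: a good place to press; it moves with the section (3 to 4 mm higher when the section stands proud than when it is shut)
- rim_left (a joint): flex of that section (middle of the +y side), rad: 0 = clicked shut and flush, 0.2 = standing proud (outer edge up about 6 mm); starts proud or already shut
- rim_far_left_top (a point): point on the upper face of the rim section at the corner at +x, +y, on the corner diagonal, 18 mm in from both outer edges: a good place to press; it moves with the section (5 to 6 mm higher when the section stands proud than when it is shut)
- rim_far_left (a joint): flex of that section (corner at +x, +y), rad: 0 = clicked shut and flush, 0.2 = standing proud (outer edge up about 9 mm at the corner); starts proud
- rim_far_top (a point): point on the upper face of the rim section at the middle of the +x side, 12 mm in from the outer edge, half-way along: a good place to press; it moves with the section (3 to 4 mm higher when the section stands proud than when it is shut)
- rim_far (a joint): flex of that section (middle of the +x side), rad: 0 = clicked shut and flush, 0.2 = standing proud (outer edge up about 6 mm); starts proud or already shut
- rim_far_right_top (a point): point on the upper face of the rim section at the corner at +x, -y, on the corner diagonal, 18 mm in from both outer edges: a good place to press; it moves with the section (5 to 6 mm higher when the section stands proud than when it is shut)
- rim_far_right (a joint): flex of that section (corner at +x, -y), rad: 0 = clicked shut and flush, 0.2 = standing proud (outer edge up about 9 mm at the corner); starts proud
- rim_right_top (a point): point on the upper face of the rim section at the middle of the -y side, 12 mm in from the outer edge, half-way along: a good place to press; it moves with the section (3 to 4 mm higher when the section stands proud than when it is shut)
- rim_right (a joint): flex of that section (middle of the -y side), rad: 0 = clicked shut and flush, 0.2 = standing proud (outer edge up about 6 mm); starts proud or already shut
- rim_near_right_top (a point): point on the upper face of the rim section at the corner at -x, -y, on the corner diagonal, 18 mm in from both outer edges: a good place to press; it moves with the section (5 to 6 mm higher when the section stands proud than when it is shut)
- rim_near_right (a joint): flex of that section (corner at -x, -y), rad: 0 = clicked shut and flush, 0.2 = standing proud (outer edge up about 9 mm at the corner); starts proud
- deli_tub: bystander, to be left where it is: round off-white deli tub with its flat lid on, 109 mm across, 75 mm high; origin centre of underside
- shaker: bystander, to be left where it is: aluminium seasoning shaker 70 mm across, 92 mm high, with a wire handle reaching 58 mm out on its +y side; origin centre of underside
- label_roll: bystander, to be left where it is: roll of paper labels lying flat, 84 mm across, 26 mm high; origin centre of underside
- thermometer: bystander, to be left where it is: probe thermometer lying flat, white handle 22 x 74 x 14 mm, steel probe to +y, 147 mm long in all; origin on its underside
- marker: bystander, to be left where it is: marker pen lying flat along its y, 135 mm long, 13 mm thick; origin on its underside
- tongs: bystander, to be left where it is: steel kitchen tongs lying along their x, 270 mm long, 26 mm high; origin on the underside, near the middle
There are look-alikes about, which are no part of the job. What is shaped like the food_box but pink or turquoise is not meant.

How it is judged:
By the outcome, as a careful person would: the job done as asked, in the order asked, and still so for the second after the job is handed in, with the robot touching nothing.
It also fails if it takes over 58 s, if anything falls off the work surface, if the arm or the gripper's body presses on something with over 40 N, if the wrist force passes 120 N, or if a joint passes its speed limit or range.

### The arm

A 6-joint arm with a two-finger parallel gripper is mounted at the origin on the work surface. World frame = base frame: x ahead of the robot, y to its left, z up, the work surface at z = 0. Lengths are in m, angles in rad, forces in N, time in s.
With the tool pointing down it reaches from about 0.3 to 0.875 m from the base axis. Payload 6.4 kg.
Tool frame: the origin (TCP) lies midway between the tips of the shut fingers; the grasp point (between the pads) lies env.grip_depth behind it (env.grip_depth is the distance from the TCP to the grasp point, in m); z points along the fingers, y is the direction in which the jaws open and shut (so a half turn about z gives the same grasp; the last joint's range is limited). The gripper opens to 88 mm and grips with 3 to 60 N. Pads are 18 mm wide; open, the fingers measure 123 mm over their backs; the gripper's body (75 mm by 187 mm) begins 45 mm behind the grasp point.
Start: joints at [-1.514, 0.181, 1.607, -0, 1.354, -0.206], TCP at [0.149, -0.555, 0.239] pointing down, gripper open.
Joint ranges: [-2.99, 2.99], [-0.89, 2.07], [0.3, 2.58], [-1.14, 4.28], [0, 2.63], [-3.12, 3.12]. Speed limits (rad/s): [2.57, 2.57, 3.01, 3.14, 3.14, 3.14].

### API

Orientations are given as a unit quaternion [x, y, z, w].
In Python, from plant import env gives the robot as it stands.
- The arm moves only by the tool apply_moves, never from a script. Its argument "rows" is a list of rows, each a list of 3 entries, a list of its own where there are three numbers: the finger opening in mm, from 0 to 88.1, then the shift along the tool's x, y, z in mm, then the turn, a rotation vector about the tool's x, y, z in rad. A call has 1 to 12 rows; each row is the pose to reach, as a shift and turn from the pose measured when the call began, along the tool's axes at that moment; what a row does not reach only later rows make up. A row lasts 1/10 s, in which the tool goes at most 50 mm and 8.59 degrees, less where a joint would pass 70% of its speed; a pose out of reach is approached as far as the arm can. A call with a gripper value outside its range is refused whole. The fingers move at their own pace and stop on an object; "squeeze" is the grip in N (left out, the last holds). Time passes only in rows, so rows that repeat a pose let the fingers close. It gives the time, the measured TCP pose, the force and the opening at its end, in the units of the state.
- env.sense(): the state, without advancing time (a new reading comes with each control period).
- env.capture(name): name is "side" or "top"; returns a dict with "pixels" (420x560x3 uint8, red, green, blue), "fx", "fy", "cx", "cy" (pixels), "k1" (the pictures are not rectified: a ray, as slopes to the right and down, at radius r is drawn at 1 + k1 r^2 times it, then the intrinsics apply), "pose" (4x4, takes a point from camera to world coordinates). Camera axes: x right, y down, z forward; pixel columns grow to the right and rows downward; lengths in m; the calibration is good to about 2 mm. A picture is of the moment at which its call begins. There is no depth.
- env.finish_job(): hands the job in, once; it reports no verdict.
The state is a dict: "time": time; "joint_positions": joint angles; "joint_velocities": joint speeds; "joint_efforts": joint torques, N m; "eef_pos": TCP position; "tcp_rot": TCP orientation; "force": force on the tool from outside, world axes, zero at the start; "moment": the same for the moment, N m; "width": finger opening in m.
Only numpy, scipy, OpenCV 4.12 (cv2) and the standard library are available. Lean on these libraries where they do the work, as an engineer would, in place of code of your own. Each camera call takes 0.05 s, during which the arm holds its last target.

## Working session

There is one attempt and no reset: what is moved stays moved. The work goes in short steps, Python scripts to look and compute and a tool call to move; the robot and the scene stay as the last step left them, time stands still between calls to the robot, and variables do not carry over. Pictures are saved under pics/ and viewed, and the job is handed in when it is done.

Besides the shell and the picture viewer there is one more tool, called after "Request:" in YAML: its name, and indented under it one key for each argument. apply_moves: Moves the arm, as the interface text tells. Its arguments: {"type":"object","properties":{"rows":{"type":"array","items":{"type":"array"}},"squeeze":{"type":"number"}},"required":["rows"]}

```bash
ls; mkdir -p pics; python3 - <<'E'
from plant import env
import cv2,numpy as np
print(env.sense(), env.grip_depth)
for n in("side","top"):
    c=env.capture(n); cv2.imwrite(f"pics/{n}0.png",c["pixels"][:,:,::-1]); print(n,{k:v for k,v in c.items() if k!="pixels"})
E
```

```text
pics
{'time': 0.0, 'joint_positions': array([-1.51428388e+00,  1.81512872e-01,  1.60798298e+00, -4.70087017e-06,
        1.35379640e+00, -2.06321484e-01]), 'joint_velocities': array([ 1.13422051e-03, -1.88730645e-03, -1.52558139e-03, -6.18220235e-04,
       -1.01719689e-03,  7.57554039e-06]), 'joint_efforts': array([ 1.13679289e-03, -4.33867872e+01, -3.41848540e+01,  7.03323749e-02,
        3.88839841e-02, -1.51238878e-04]), 'eef_pos': array([ 0.14936876, -0.55471709,  0.23783807]), 'tcp_rot': array([ 9.91376787e-01,  1.31039477e-01,  6.13059532e-05, -8.47589485e-04]), 'force': array([ 0.94018353, -1.53925044,  0.28813911]), 'moment': array([ 0.02015925,  0.02533508, -0.03313541]), 'width': 0.08843572428529643} 0.0187
side {'fx': 451.2864286691721, 'fy': 451.2864286691721, 'cx': 281.47072260192334, 'cy': 210.7167636265166, 'k1': 0.05250381140197573, 'pose': array([[-0.77694167, -0.33328439,  0.53411905, -0.22513915],
       [-0.62912652,  0.44293793, -0.63875332,  0.80882069],
       [-0.02369508, -0.83230253, -0.55381499,  0.82315819],
       [ 0.        ,  0.        ,  0.        ,  1.        ]])}
top {'fx': 420.5311827788316, 'fy': 420.5311827788316, 'cx': 267.3959030166684, 'cy': 214.4572673297241, 'k1': -0.010074907978108658, 'pose': array([[-0.00295744, -0.99530749,  0.09671742,  0.37321231],
       [-0.99996263,  0.00215777, -0.00837164, -0.0697017 ],
       [ 0.00812366, -0.09673856, -0.99527667,  1.03199413],
       [ 0.        ,  0.        ,  0.        ,  1.        ]])}
```

View pics/side0.png

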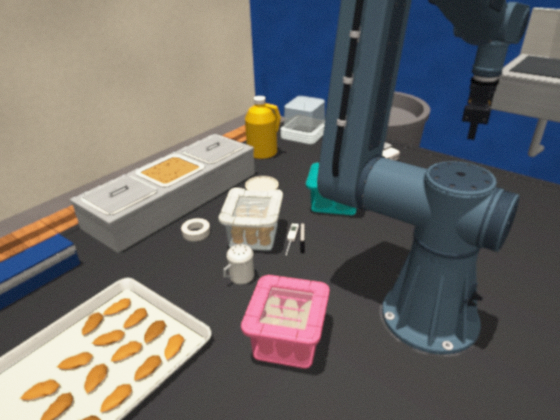

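View pics/top0.png

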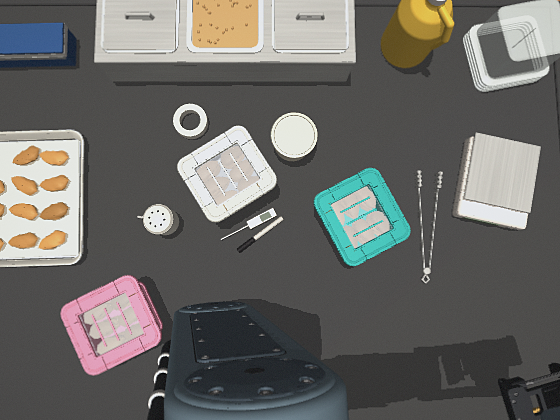

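The off-white box sits at about (227,174) in the top view and (252,215) in the side view. The look-alikes are pink at (110,325) and turquoise at (362,217), and both colours are excluded. I'll confirm with an enlarged crop.

```bash
cat > h.py <<'E'
import numpy as np,cv2
def ray(c,u,v):
    xd=(u-c['cx'])/c['fx'];yd=(v-c['cy'])/c['fy']
    x,y=xd,yd
    for _ in range(20):
        s=1+c['k1']*(x*x+y*y);x,y=xd/s,yd/s
    return c['pose'][:3,:3]@np.array([x,y,1]),c['pose'][:3,3]
def atz(c,u,v,z):
    d,o=ray(c,u,v);return o+d*(z-o[2])/d[2]
def proj(c,P):
    p=c['pose'][:3,:3].T@(np.array(P)-c['pose'][:3,3]);x,y=p[:2]/p[2];s=1+c['k1']*(x*x+y*y)
    return c['cx']+c['fx']*x*s,c['cy']+c['fy']*y*s
def crop(im,x0,y0,x1,y1,k,fn):
    a=im[y0:y1,x0:x1,::-1];cv2.imwrite(fn,cv2.resize(np.ascontiguousarray(a),None,fx=k,fy=k,interpolation=cv2.INTER_CUBIC))
E
python3 - <<'E'
from h import *
from plant import env
import pickle
c=env.capture("top");s=env.capture("side");pickle.dump((c,s),open("c.pkl","wb"))
crop(c["pixels"],165,110,295,220,6,"pics/tc.png")
crop(s["pixels"],205,160,305,260,6,"pics/sc.png")
E
```

```text
(no output)
```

View pics/tc.png

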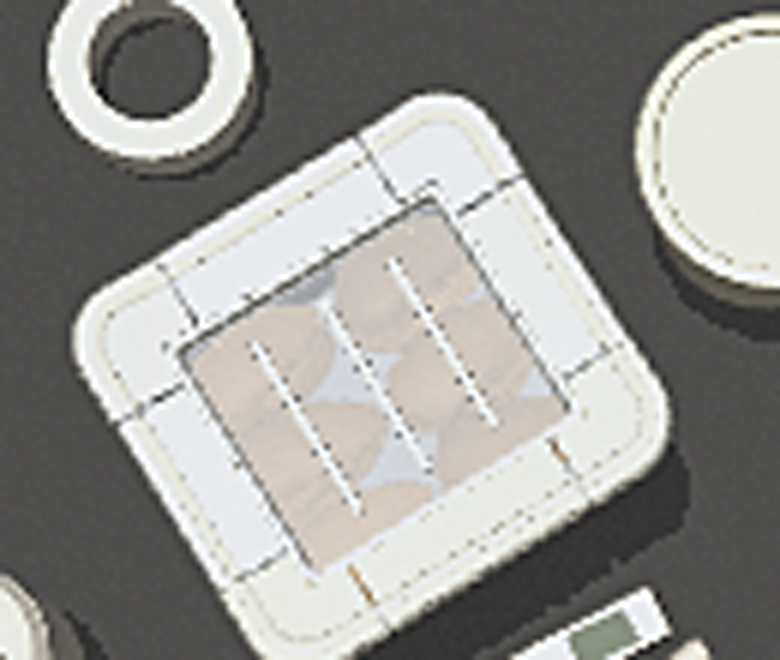

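View pics/sc.png

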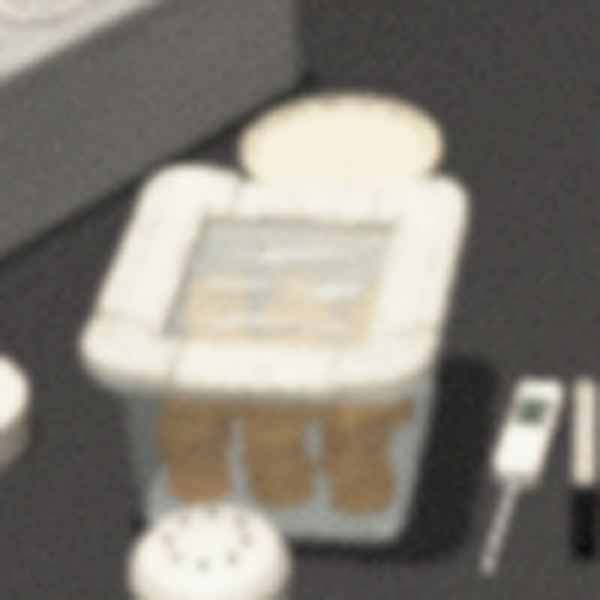

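```bash
cat > fit.py <<'E'
from h import *
import pickle
from scipy.optimize import least_squares
c,s=pickle.load(open("c.pkl","rb"))
px=[(430,200),(180,355),(312,572),(570,410)]
W=[atz(c,165+u/6,110+v/6,.105) for u,v in px]
print("top",np.round(W,4),[np.linalg.norm(W[i]-W[(i+1)%4]).round(4) for i in range(4)],np.mean(W,0))
ps=[(395,220),(203,215),(163,340),(378,345)]
S=[atz(s,205+u/6,160+v/6,.105) for u,v in ps]
print("side",np.round(S,4),np.mean(S,0))
for W_ in(W,S):
    d=(W_[1]-W_[0])+(W_[2]-W_[3]); print("yaw",np.degrees(np.arctan2(-d[0],d[1])))
    e=(W_[0]-W_[3])+(W_[1]-W_[2]) if True else 0
    print("yawx",np.degrees(np.arctan2(e[1],e[0])))
# outer silhouette in top (white/off-white blob)
im=c["pixels"]
x,y=map(float,np.mean(W,0)[:2])
yaw=np.radians(32)
v=im[:,:,::-1].copy()
out=cv2.resize(v[110:230,165:295],None,fx=6,fy=6,interpolation=cv2.INTER_CUBIC)
R=np.array([[np.cos(yaw),-np.sin(yaw)],[np.sin(yaw),np.cos(yaw)]])
for hx,hy in((.053,.060),(.083,.090)):
    pts=[]
    for a,b in((1,1),(1,-1),(-1,-1),(-1,1)):
        p=R@[a*hx,b*hy]+[x,y];u,w=proj(c,[*p,.105]);pts.append([(u-165)*6,(w-110)*6])
    cv2.polylines(out,[np.int32(pts)],True,(0,0,255),1)
cv2.imwrite("pics/fit.png",out)
for n,u,w in(("tub",294,137),("shaker",157,219),("roll",190,120)):
    print(n,atz(c,u,w,.08))
E
python3 fit.py
```

```text
top [[ 0.6243 -0.0088  0.105 ]
 [ 0.5654  0.0841  0.105 ]
 [ 0.4839  0.0342  0.105 ]
 [ 0.5444 -0.0612  0.105 ]] [np.float64(0.11), np.float64(0.0956), np.float64(0.113), np.float64(0.0956)] [0.55448941 0.01206793 0.105     ]
side [[ 0.5413 -0.0596  0.105 ]
 [ 0.6223 -0.005   0.105 ]
 [ 0.5599  0.0881  0.105 ]
 [ 0.4761  0.0301  0.105 ]] [0.54989817 0.013386   0.105     ]
yaw 32.387826305485355
yawx 32.35999812798691
yaw -55.642155184706326
yawx -55.09007978749363
tub [ 0.64599038 -0.13991614  0.08      ]
shaker [0.45591132 0.17280299 0.08      ]
roll [0.68664228 0.10149294 0.08      ]
```

View pics/fit.png

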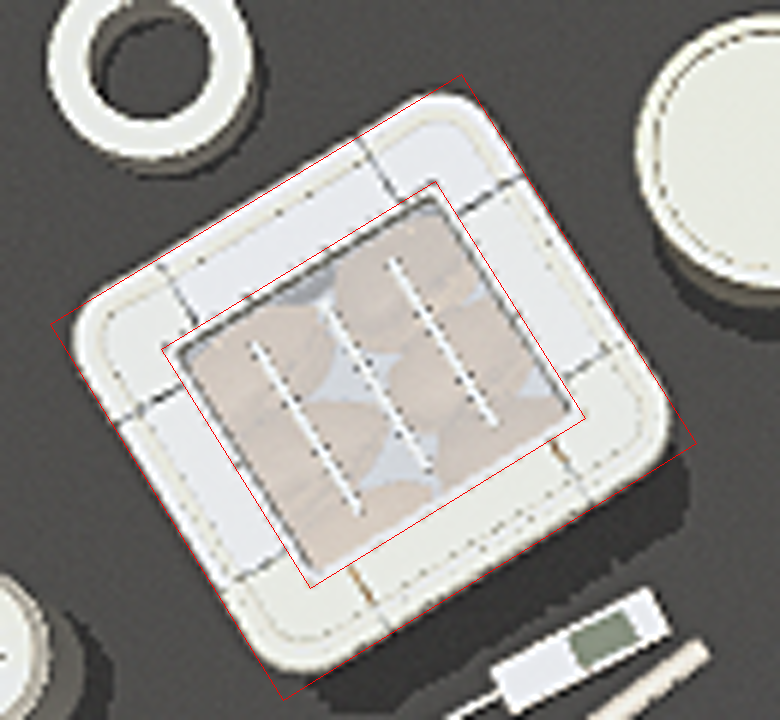

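```bash
cat > plan.py <<'E'
from h import *
import pickle
c,s=pickle.load(open("c.pkl","rb"))
b=atz(c,230,84,0);print("pan base",b,[ (z,atz(c,230,63,z).round(3)) for z in(.05,.1,.15)])
import sys
E
python3 plan.py
cat > tgt.py <<'E'
from plant import env
import numpy as np,sys
from scipy.spatial.transform import Rotation as Ro
C=np.array([.553,.0125]);yaw=np.radians(32.4)
P=dict(near=(-71,0),nl=(-65,72),left=(0,78),fl=(65,72),far=(71,0),fr=(65,-72),right=(0,-78),nr=(-65,-72),c=(0,0))
def show(names,z,turn=0):
    st=env.sense();R=Ro.from_quat(st['tcp_rot'])
    want=Ro.from_matrix(np.array([[np.cos(yaw+turn),np.sin(yaw+turn),0],[np.sin(yaw+turn),-np.cos(yaw+turn),0],[0,0,-1]]).reshape(3,3))
    print("t",round(st['time'],2),st['eef_pos'].round(4),"F",st['force'].round(1),"w",round(st['width'],4),"rot",(R.inv()*want).as_rotvec().round(3),"j",st['joint_positions'].round(2))
    r=np.array([[np.cos(yaw),-np.sin(yaw)],[np.sin(yaw),np.cos(yaw)]])
    for n in names:
        p=np.r_[C+r@(np.array(P[n])/1000),z]
        print(n,p.round(3),(R.inv().apply(p-st['eef_pos'])*1000).round(1))
if __name__=="__main__": show(sys.argv[2:],float(sys.argv[1]))
E
python3 tgt.py 0.16 near nl left fl far fr right nr
```

```text
pan base [0.8070428  0.01573952 0.        ] [(0.05, array([0.839, 0.012, 0.05 ])), (0.1, array([0.815, 0.008, 0.1  ])), (0.15, array([0.792, 0.004, 0.15 ]))]
t 0.2 [ 0.1494 -0.5549  0.2382] F [ 0.2 -0.1  0.7] w 0.0882 rot [-0.001 -0.    -0.303] j [-1.51  0.18  1.61  0.    1.35 -0.21]
near [ 0.493 -0.026  0.16 ] [ 469.4 -421.8   78.7]
nl [0.46  0.038 0.16 ] [ 453.6 -492.4   78.8]
left [0.511 0.078 0.16 ] [ 513.9 -517.5   78.8]
fl [0.569 0.108 0.16 ] [ 577.7 -531.1   78.9]
far [0.613 0.051 0.16 ] [ 604.9 -464.2   78.8]
fr [ 0.646 -0.013  0.16 ] [ 620.6 -393.7   78.7]
right [ 0.595 -0.053  0.16 ] [ 560.4 -368.6   78.7]
nr [ 0.537 -0.083  0.16 ] [ 496.5 -354.9   78.7]
```

Request:
apply_moves:
  rows:
    - [0,[38,-34,3],[0,0,-0.03]]
    - [0,[76,-69,5],[0,0,-0.05]]
    - [0,[113,-102,8],[0,0,-0.08]]
    - [0,[150,-135,10],[0,0,-0.1]]
    - [0,[187,-168,12],[0,0,-0.12]]
    - [0,[224,-201,15],[0,0,-0.15]]
    - [0,[260,-234,18],[0,0,-0.18]]
    - [0,[297,-267,20],[0,0,-0.2]]
    - [0,[334,-300,22],[0,0,-0.23]]
    - [0,[370,-333,25],[0,0,-0.26]]
    - [0,[405,-364,28],[0,0,-0.29]]
    - [0,[435,-391,30],[0,0,-0.303]]
  squeeze: 20

```text
time: 1.4
eef_pos: [0.4686, -0.062, 0.2086]
tcp_rot: [0.96, 0.28, 0.0, -0.0]
force: [1.0, -0.3, 1.1]
width: 0.0009
```

```bash
python3 tgt.py 0.125 near
```

```text
t 1.4 [ 0.4686 -0.062   0.2086] F [ 1.  -0.3  1.1] w 0.0009 rot [-0.001 -0.001  0.002] j [-0.38 -0.02  1.89  0.    1.28  0.62]
near [ 0.493 -0.026  0.125] [ 40.1 -17.5  83.6]
```

Request:
apply_moves:
  rows:
    - [0,[30,-13,20],[0,0,0]]
    - [0,[40,-17.5,45],[0,0,0]]
    - [0,[40,-17.5,70],[0,0,0]]
    - [0,[40,-17.5,86],[0,0,0]]
    - [0,[40,-17.5,90],[0,0,0]]
    - [0,[40,-17.5,90],[0,0,0]]

```text
time: 2.0
eef_pos: [0.4926, -0.0255, 0.1182]
tcp_rot: [0.96, 0.28, -0.0, -0.001]
force: [-0.3, 0.4, -0.2]
width: 0.0004
```

```bash
python3 tgt.py 0.105 near; python3 -c "
from h import *
from plant import env
s=env.capture('side');c=env.capture('top')
crop(s['pixels'],195,140,315,250,6,'pics/s1.png');crop(c['pixels'],165,110,295,220,6,'pics/t1.png')"
```

```text
t 2.0 [ 0.4926 -0.0255  0.1182] F [-0.3  0.4 -0.2] w 0.0004 rot [-0.002  0.     0.002] j [-0.29  0.15  1.91  0.    1.08  0.71]
near [ 0.493 -0.026  0.105] [ 0.4  0.3 13.2]
```

View pics/s1.png

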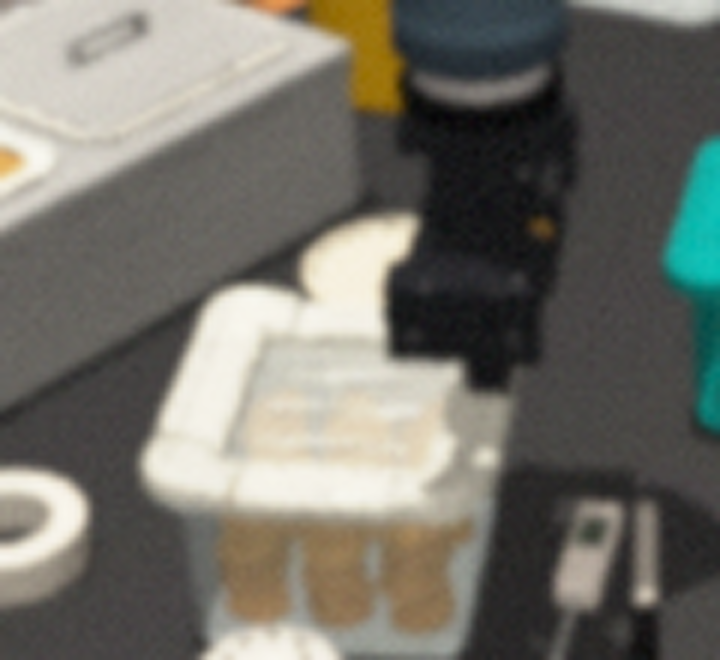

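View pics/t1.png

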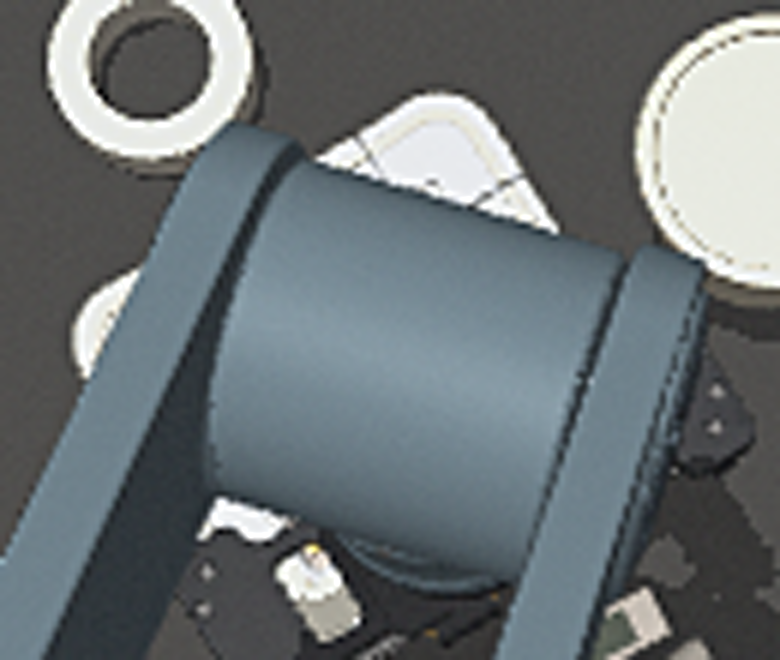

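The side view shows the shut fingers at (488,375) in the crop, over the middle of the near rim. The top view is blocked by the arm. I'll press in small steps.

Request:
apply_moves:
  rows:
    - [0,[0,0,3],[0,0,0]]
    - [0,[0,0,6],[0,0,0]]
    - [0,[0,0,8],[0,0,0]]
    - [0,[0,0,9],[0,0,0]]
    - [0,[0,0,9],[0,0,0]]

```text
time: 2.6
eef_pos: [0.4939, -0.0261, 0.1111]
tcp_rot: [0.96, 0.28, 0.001, 0.0]
force: [-2.5, 0.7, 4.8]
width: 0.0002
```

Request:
apply_moves:
  rows:
    - [0,[0,0,1],[0,0,0]]
    - [0,[0,0,2],[0,0,0]]
    - [0,[0,0,2],[0,0,0]]

```text
time: 2.9
eef_pos: [0.4942, -0.0262, 0.1097]
tcp_rot: [0.96, 0.28, 0.001, 0.0]
force: [-1.7, 0.3, 4.1]
width: 0.0003
```

Request:
apply_moves:
  rows:
    - [0,[0,0,1],[0,0,0]]
    - [0,[0,0,2],[0,0,0]]
    - [0,[0,0,2],[0,0,0]]

```text
time: 3.2
eef_pos: [0.494, -0.0262, 0.1074]
tcp_rot: [0.96, 0.28, 0.001, 0.0]
force: [0.3, 0.8, -0.5]
width: 0.0004
```

Request:
apply_moves:
  rows:
    - [0,[0,0,2],[0,0,0]]
    - [0,[0,0,4],[0,0,0]]
    - [0,[0,0,4],[0,0,0]]

```text
time: 3.5
eef_pos: [0.4942, -0.0262, 0.105]
tcp_rot: [0.96, 0.28, 0.001, 0.0]
force: [-8.1, 1.2, 18.0]
width: 0.0007
```

Request:
apply_moves:
  rows:
    - [0,[0,0,1],[0,0,0]]
    - [0,[0,0,2],[0,0,0]]
    - [0,[0,0,2],[0,0,0]]

```text
time: 3.8
eef_pos: [0.4943, -0.0262, 0.105]
tcp_rot: [0.96, 0.28, 0.001, 0.0]
force: [-10.8, 1.8, 23.5]
width: 0.0003
```

Near clicked: the force fell to 0 and the tip then rests solidly at z=0.105. Next is the near-left corner.

Request:
apply_moves:
  rows:
    - [0,[0,0,-6],[0,0,0]]
    - [0,[0,0,-20],[0,0,0]]
    - [0,[3,-36,-20],[0,0,0]]
    - [0,[6,-72,-20],[0,0,0]]
    - [0,[6,-72,-15],[0,0,0]]
    - [0,[6,-72,-15],[0,0,0]]

```text
time: 4.4
eef_pos: [0.46, 0.0382, 0.1194]
tcp_rot: [0.96, 0.281, 0.0, 0.0]
force: [0.3, -0.2, -0.2]
width: 0.0002
```

```bash
python3 tgt.py 0.105 nl
```

```text
t 4.4 [0.46   0.0382 0.1194] F [ 0.3 -0.2 -0.2] w 0.0002 rot [ 0.001 -0.001  0.005] j [-0.18  0.08  1.99  0.    1.08  0.83]
nl [0.46  0.038 0.105] [-0.3 -0.5 14.4]
```

Request:
apply_moves:
  rows:
    - [0,[0,0,4],[0,0,0]]
    - [0,[0,0,7],[0,0,0]]
    - [0,[0,0,9],[0,0,0]]
    - [0,[0,0,11],[0,0,0]]
    - [0,[0,0,11],[0,0,0]]

```text
time: 4.9
eef_pos: [0.46, 0.0376, 0.1078]
tcp_rot: [0.96, 0.281, 0.0, 0.0]
force: [-0.5, -0.3, -0.1]
width: 0.0005
```

Request:
apply_moves:
  rows:
    - [0,[0,0,1],[0,0,0]]
    - [0,[0,0,2],[0,0,0]]
    - [0,[0,0,2.5],[0,0,0]]
    - [0,[0,0,2.5],[0,0,0]]

```text
time: 5.3
eef_pos: [0.46, 0.0375, 0.1053]
tcp_rot: [0.96, 0.281, 0.0, 0.0]
force: [-0.3, 0.9, -0.4]
width: 0.0001
```

Request:
apply_moves:
  rows:
    - [0,[0,0,1],[0,0,0]]
    - [0,[0,0,2],[0,0,0]]
    - [0,[0,0,2.5],[0,0,0]]
    - [0,[0,0,2.5],[0,0,0]]

```text
time: 5.7
eef_pos: [0.4602, 0.0375, 0.1048]
tcp_rot: [0.96, 0.281, -0.0, 0.0]
force: [-9.9, 0.5, 22.3]
width: 0.0003
```

Request:
apply_moves:
  rows:
    - [0,[0,0,-6],[0,0,0]]
    - [0,[0,0,-20],[0,0,0]]
    - [0,[32,-3,-20],[0,0,0]]
    - [0,[65,-6.5,-20],[0,0,0]]
    - [0,[65,-6.5,-14],[0,0,0]]
    - [0,[65,-6.5,-10],[0,0,0]]
    - [0,[65,-6.5,-8],[0,0,0]]
    - [0,[65,-6.5,-6],[0,0,0]]
    - [0,[65,-6.5,-6],[0,0,0]]

```text
time: 6.6
eef_pos: [0.5107, 0.0776, 0.1104]
tcp_rot: [0.96, 0.281, -0.001, 0.0]
force: [-0.4, -0.4, -0.6]
width: 0.0003
```

Request:
apply_moves:
  rows:
    - [0,[0,0,1],[0,0,0]]
    - [0,[0,0,2],[0,0,0]]
    - [0,[0,0,3],[0,0,0]]
    - [0,[0,0,3],[0,0,0]]

```text
time: 7.0
eef_pos: [0.5107, 0.0776, 0.1074]
tcp_rot: [0.96, 0.281, -0.001, 0.0]
force: [-0.5, 0.0, 0.2]
width: 0.0003
```

Request:
apply_moves:
  rows:
    - [0,[0,0,1],[0,0,0]]
    - [0,[0,0,2],[0,0,0]]
    - [0,[0,0,3],[0,0,0]]
    - [0,[0,0,3],[0,0,0]]

```text
time: 7.4
eef_pos: [0.5108, 0.0777, 0.1052]
tcp_rot: [0.96, 0.281, -0.001, 0.0]
force: [-3.4, 0.1, 8.1]
width: 0.0004
```

```bash
python3 tgt.py 0.105 left fl
```

```text
t 7.4 [0.5108 0.0777 0.1052] F [-3.4  0.1  8.1] w 0.0004 rot [0.    0.001 0.004] j [-0.08  0.22  1.86 -0.    1.06  0.92]
left [0.511 0.078 0.105] [ 0.8 -0.4  0.2]
fl [0.569 0.108 0.105] [65.7  5.9  0.1]
```

Request:
apply_moves:
  rows:
    - [0,[0,0,1.5],[0,0,0]]
    - [0,[0,0,2],[0,0,0]]
    - [0,[0,0,2],[0,0,0]]

```text
time: 7.7
eef_pos: [0.5109, 0.0777, 0.1051]
tcp_rot: [0.96, 0.281, -0.001, 0.0]
force: [-8.0, 0.5, 17.2]
width: 0.0001
```

Request:
apply_moves:
  rows:
    - [0,[0,0,-6],[0,0,0]]
    - [0,[0,0,-20],[0,0,0]]
    - [0,[32,3,-20],[0,0,0]]
    - [0,[65.5,6,-20],[0,0,0]]
    - [0,[65.5,6,-14],[0,0,0]]
    - [0,[65.5,6,-11],[0,0,0]]
    - [0,[65.5,6,-8],[0,0,0]]
    - [0,[65.5,6,-6],[0,0,0]]
    - [0,[65.5,6,-6],[0,0,0]]

```text
time: 8.6
eef_pos: [0.5685, 0.108, 0.1119]
tcp_rot: [0.96, 0.281, -0.001, -0.0]
force: [-2.8, 1.0, 7.9]
width: 0.0001
```

Request:
apply_moves:
  rows:
    - [0,[0,0,1],[0,0,0]]
    - [0,[0,0,2],[0,0,0]]
    - [0,[0,0,3],[0,0,0]]
    - [0,[0,0,3],[0,0,0]]

```text
time: 9.0
eef_pos: [0.5685, 0.1079, 0.1098]
tcp_rot: [0.96, 0.281, -0.0, -0.0]
force: [0.5, 1.8, 2.6]
width: 0.0008
```

Request:
apply_moves:
  rows:
    - [0,[0,0,1],[0,0,0]]
    - [0,[0,0,2],[0,0,0]]
    - [0,[0,0,3],[0,0,0]]
    - [0,[0,0,3],[0,0,0]]

```text
time: 9.4
eef_pos: [0.5677, 0.1076, 0.1059]
tcp_rot: [0.96, 0.281, -0.001, -0.0]
force: [0.7, -0.1, -0.7]
width: 0.0007
```

```bash
python3 tgt.py 0.105 fl far
```

```text
t 9.4 [0.5677 0.1076 0.1059] F [ 0.7 -0.1 -0.7] w 0.0007 rot [-0.001  0.002  0.003] j [-0.02  0.34  1.7  -0.    1.1   0.98]
fl [0.569 0.108 0.105] [1.6 0.4 0.9]
far [0.613 0.051 0.105] [ 7.4 72.5  0.9]
```

Request:
apply_moves:
  rows:
    - [0,[1,0,1.5],[0,0,0]]
    - [0,[1,0,3],[0,0,0]]
    - [0,[1,0,3],[0,0,0]]

```text
time: 9.7
eef_pos: [0.5687, 0.1081, 0.105]
tcp_rot: [0.96, 0.281, -0.001, 0.0]
force: [-7.8, -0.0, 18.7]
width: 0.0003
```

Request:
apply_moves:
  rows:
    - [0,[0,0,-6],[0,0,0]]
    - [0,[0,0,-20],[0,0,0]]
    - [0,[3,36,-20],[0,0,0]]
    - [0,[6.5,72.5,-20],[0,0,0]]
    - [0,[6.5,72.5,-14],[0,0,0]]
    - [0,[6.5,72.5,-11],[0,0,0]]
    - [0,[6.5,72.5,-8],[0,0,0]]
    - [0,[6.5,72.5,-6],[0,0,0]]
    - [0,[6.5,72.5,-6],[0,0,0]]

```text
time: 10.6
eef_pos: [0.6126, 0.0514, 0.1107]
tcp_rot: [0.96, 0.281, -0.002, -0.0]
force: [-0.3, -0.6, 0.3]
width: 0.0001
```

Request:
apply_moves:
  rows:
    - [0,[0,0,1],[0,0,0]]
    - [0,[0,0,2],[0,0,0]]
    - [0,[0,0,3],[0,0,0]]
    - [0,[0,0,3],[0,0,0]]

```text
time: 11.0
eef_pos: [0.6131, 0.0516, 0.1097]
tcp_rot: [0.96, 0.281, -0.001, 0.0]
force: [-4.6, -0.6, 11.0]
width: 0.0001
```

Request:
apply_moves:
  rows:
    - [0,[0,0,1],[0,0,0]]
    - [0,[0,0,2],[0,0,0]]
    - [0,[0,0,3],[0,0,0]]
    - [0,[0,0,3],[0,0,0]]

```text
time: 11.4
eef_pos: [0.6133, 0.0519, 0.1072]
tcp_rot: [0.96, 0.282, -0.0, 0.0]
force: [0.1, 0.2, 0.1]
width: 0.0006
```

```bash
python3 tgt.py 0.105 far fr
```

```text
t 11.4 [0.6133 0.0519 0.1072] F [0.1 0.2 0.1] w 0.0006 rot [0.001 0.001 0.006] j [-0.11  0.41  1.6  -0.    1.13  0.89]
far [0.613 0.051 0.105] [-1.   1.   2.2]
fr [ 0.646 -0.013  0.105] [-7.4 72.9  2.2]
```

Request:
apply_moves:
  rows:
    - [0,[0,0,1.5],[0,0,0]]
    - [0,[-1,0,3],[0,0,0]]
    - [0,[-1,0,4],[0,0,0]]
    - [0,[-1,0,4],[0,0,0]]

```text
time: 11.8
eef_pos: [0.6133, 0.052, 0.1052]
tcp_rot: [0.959, 0.282, 0.001, 0.0]
force: [-3.2, 2.1, 13.1]
width: 0.0004
```

Request:
apply_moves:
  rows:
    - [0,[0,0,-6],[0,0,0]]
    - [0,[0,0,-20],[0,0,0]]
    - [0,[-3,36,-20],[0,0,0]]
    - [0,[-6.5,72.5,-20],[0,0,0]]
    - [0,[-6.5,72.5,-14],[0,0,0]]
    - [0,[-6.5,72.5,-11],[0,0,0]]
    - [0,[-6.5,72.5,-8],[0,0,0]]
    - [0,[-6.5,72.5,-6],[0,0,0]]
    - [0,[-6.5,72.5,-6],[0,0,0]]

```text
time: 12.7
eef_pos: [0.6467, -0.0118, 0.1121]
tcp_rot: [0.959, 0.282, 0.0, 0.001]
force: [-3.2, -1.9, 6.1]
width: 0.0003
```

Request:
apply_moves:
  rows:
    - [0,[0,0,1],[0,0,0]]
    - [0,[0,0,2],[0,0,0]]
    - [0,[0,0,3],[0,0,0]]
    - [0,[0,0,3],[0,0,0]]

```text
time: 13.1
eef_pos: [0.6471, -0.0114, 0.1113]
tcp_rot: [0.959, 0.283, 0.001, 0.002]
force: [-4.3, -1.4, 11.5]
width: 0.0005
```

Request:
apply_moves:
  rows:
    - [0,[0,0,1],[0,0,0]]
    - [0,[0,0,2],[0,0,0]]
    - [0,[0,0,3],[0,0,0]]
    - [0,[0,0,3],[0,0,0]]

```text
time: 13.5
eef_pos: [0.6477, -0.0109, 0.1099]
tcp_rot: [0.959, 0.284, 0.002, 0.002]
force: [-1.2, -2.8, 6.2]
width: 0.0006
```

```bash
python3 tgt.py 0.105 fr right
```

```text
t 13.5 [ 0.6477 -0.0109  0.1099] F [-1.2 -2.8  6.2] w 0.0006 rot [ 0.006 -0.002  0.01 ] j [-0.2   0.47  1.51 -0.    1.16  0.8 ]
fr [ 0.646 -0.013  0.105] [-2.5  1.4  4.9]
right [ 0.595 -0.053  0.105] [-67.5   6.8   4.8]
```

Request:
apply_moves:
  rows:
    - [0,[-1,1,2],[0.003,0,0.005]]
    - [0,[-2,1,3],[0.006,0,0.01]]
    - [0,[-2.5,1.4,4],[0.006,0,0.01]]
    - [0,[-2.5,1.4,4],[0.006,0,0.01]]

```text
time: 13.9
eef_pos: [0.6459, -0.0129, 0.1054]
tcp_rot: [0.96, 0.279, 0.001, -0.001]
force: [-0.2, -0.5, 0.3]
width: 0.0005
```

Request:
apply_moves:
  rows:
    - [0,[0,0,1.5],[0,0,0]]
    - [0,[0,0,3],[0,0,0]]
    - [0,[0,0,3],[0,0,0]]

```text
time: 14.2
eef_pos: [0.6463, -0.013, 0.1051]
tcp_rot: [0.96, 0.279, 0.001, -0.0]
force: [-6.7, 0.4, 17.2]
width: 0.0003
```

```bash
python3 tgt.py 0.105 fr right
```

```text
t 14.2 [ 0.6463 -0.013   0.1051] F [-6.7  0.4 17.2] w 0.0003 rot [-0.    -0.002  0.001] j [-0.2   0.47  1.52  0.    1.15  0.8 ]
fr [ 0.646 -0.013  0.105] [-0.2  0.5  0.1]
right [ 0.595 -0.053  0.105] [-65.2   6.4  -0.1]
```

Request:
apply_moves:
  rows:
    - [0,[0,0,-6],[0,0,0]]
    - [0,[0,0,-20],[0,0,0]]
    - [0,[-32,3,-20],[0,0,0]]
    - [0,[-65,6.5,-20],[0,0,0]]
    - [0,[-65,6.5,-14],[0,0,0]]
    - [0,[-65,6.5,-11],[0,0,0]]
    - [0,[-65,6.5,-8],[0,0,0]]
    - [0,[-65,6.5,-6],[0,0,0]]
    - [0,[-65,6.5,-6],[0,0,0]]

```text
time: 15.1
eef_pos: [0.5952, -0.0527, 0.1104]
tcp_rot: [0.96, 0.28, 0.001, -0.001]
force: [-0.2, -0.1, 0.9]
width: 0.0006
```

Request:
apply_moves:
  rows:
    - [0,[0,0,1],[0,0,0]]
    - [0,[0,0,2],[0,0,0]]
    - [0,[0,0,3],[0,0,0]]
    - [0,[0,0,3],[0,0,0]]

```text
time: 15.5
eef_pos: [0.5952, -0.0527, 0.1073]
tcp_rot: [0.96, 0.28, 0.001, -0.001]
force: [0.1, -0.3, -0.3]
width: 0.0004
```

Request:
apply_moves:
  rows:
    - [0,[0,0,1],[0,0,0]]
    - [0,[0,0,2],[0,0,0]]
    - [0,[0,0,3],[0,0,0]]
    - [0,[0,0,3],[0,0,0]]

```text
time: 15.9
eef_pos: [0.5952, -0.0527, 0.1052]
tcp_rot: [0.96, 0.28, 0.001, -0.001]
force: [-2.3, 0.6, 7.6]
width: 0.0005
```

```bash
python3 tgt.py 0.105 right nr
```

```text
t 15.9 [ 0.5952 -0.0527  0.1052] F [-2.3  0.6  7.6] w 0.0005 rot [-0.001 -0.002  0.002] j [-0.29  0.38  1.65  0.    1.11  0.71]
right [ 0.595 -0.053  0.105] [-0.7  0.3  0.2]
nr [ 0.537 -0.083  0.105] [-65.7  -5.8   0.1]
```

Right was already shut. I'll press it once to confirm, then go on to near-right.

Request:
apply_moves:
  rows:
    - [0,[0,0,1.5],[0,0,0]]
    - [0,[0,0,2],[0,0,0]]
    - [0,[0,0,2],[0,0,0]]

```text
time: 16.2
eef_pos: [0.5953, -0.0527, 0.1051]
tcp_rot: [0.96, 0.28, 0.001, -0.0]
force: [-7.2, 1.8, 12.5]
width: 0.0003
```

Request:
apply_moves:
  rows:
    - [0,[0,0,-6],[0,0,0]]
    - [0,[0,0,-20],[0,0,0]]
    - [0,[-32,-3,-20],[0,0,0]]
    - [0,[-65.5,-6,-20],[0,0,0]]
    - [0,[-65.5,-6,-14],[0,0,0]]
    - [0,[-65.5,-6,-11],[0,0,0]]
    - [0,[-65.5,-6,-8],[0,0,0]]
    - [0,[-65.5,-6,-6],[0,0,0]]
    - [0,[-65.5,-6,-6],[0,0,0]]

```text
time: 17.1
eef_pos: [0.538, -0.0832, 0.1122]
tcp_rot: [0.96, 0.28, 0.001, 0.0]
force: [-3.7, -1.0, 8.9]
width: 0.001
```

Request:
apply_moves:
  rows:
    - [0,[0,0,1],[0,0,0]]
    - [0,[0,0,2],[0,0,0]]
    - [0,[0,0,3],[0,0,0]]
    - [0,[0,0,3],[0,0,0]]

```text
time: 17.5
eef_pos: [0.539, -0.0834, 0.1096]
tcp_rot: [0.96, 0.281, 0.001, 0.001]
force: [0.4, -2.2, 3.2]
width: 0.0006
```

Request:
apply_moves:
  rows:
    - [0,[0,0,1],[0,0,0]]
    - [0,[0,0,2],[0,0,0]]
    - [0,[0,0,3],[0,0,0]]
    - [0,[0,0,3],[0,0,0]]

```text
time: 17.9
eef_pos: [0.5387, -0.083, 0.106]
tcp_rot: [0.96, 0.281, 0.001, 0.0]
force: [-0.6, -0.8, 0.5]
width: 0.0005
```

```bash
python3 tgt.py 0.105 nr
```

```text
t 17.9 [ 0.5387 -0.083   0.106 ] F [-0.6 -0.8  0.5] w 0.0005 rot [ 0.001 -0.002  0.004] j [-0.37  0.27  1.79  0.    1.08  0.63]
nr [ 0.537 -0.083  0.105] [-1.8 -1.   1. ]
```

Request:
apply_moves:
  rows:
    - [0,[-1,0,1.5],[0,0,0]]
    - [0,[-1,0,3.5],[0,0,0]]
    - [0,[-1,0,3.5],[0,0,0]]

```text
time: 18.2
eef_pos: [0.5387, -0.0834, 0.1049]
tcp_rot: [0.96, 0.281, 0.002, 0.001]
force: [-5.4, 4.3, 19.7]
width: 0.0005
```

Request:
apply_moves:
  rows:
    - [0,[0,0,-10],[0,0,0]]
    - [0,[0,0,-50],[0,0,0]]
    - [0,[-10,20,-90],[0,0,0]]
    - [0,[-25,60,-110],[0,0,0]]
    - [0,[-45,100,-120],[0,0,0]]
    - [0,[-65,140,-120],[0,0,0]]
    - [0,[-90,180,-120],[0,0,0]]
    - [0,[-110,220,-120],[0,0,0]]
    - [0,[-130,260,-120],[0,0,0]]
    - [0,[-145,300,-120],[0,0,0]]
    - [0,[-160,340,-120],[0,0,0]]
    - [0,[-160,340,-120],[0,0,0]]

```text
time: 19.4
eef_pos: [0.5856, -0.4612, 0.2231]
tcp_rot: [0.96, 0.279, 0.001, 0.001]
force: [-0.2, 0.7, -0.3]
width: 0.0005
```

```bash
python3 -c "
from h import *
from plant import env
s=env.capture('side');c=env.capture('top')
cv2.imwrite('pics/full2.png',c['pixels'][:,:,::-1])
crop(s['pixels'],205,160,305,260,6,'pics/s2.png');crop(c['pixels'],165,110,295,220,6,'pics/t2.png')"; python3 tgt.py 0.105 c
```

```text
t 19.5 [ 0.5863 -0.4566  0.2239] F [-0.4  0.1  0.2] w 0.0006 rot [ 0.    -0.003  0.003] j [-0.82  0.56  1.13  0.    1.45  0.18]
c [0.553 0.012 0.105] [ 223.9 -413.4  119.4]
```

View pics/s2.png

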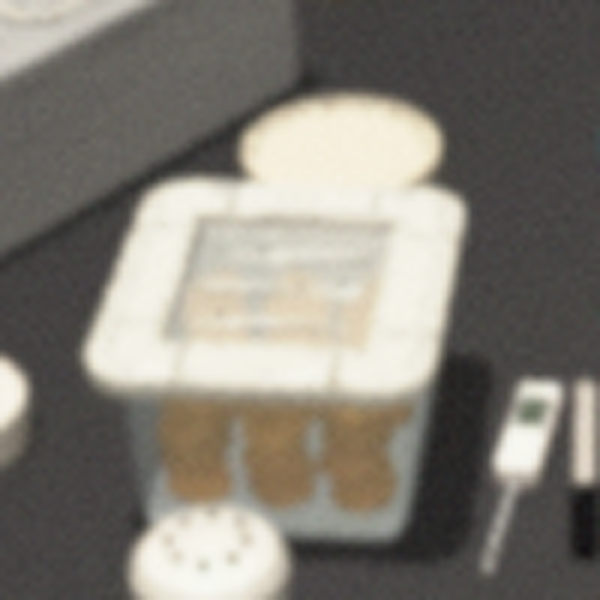

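View pics/t2.png

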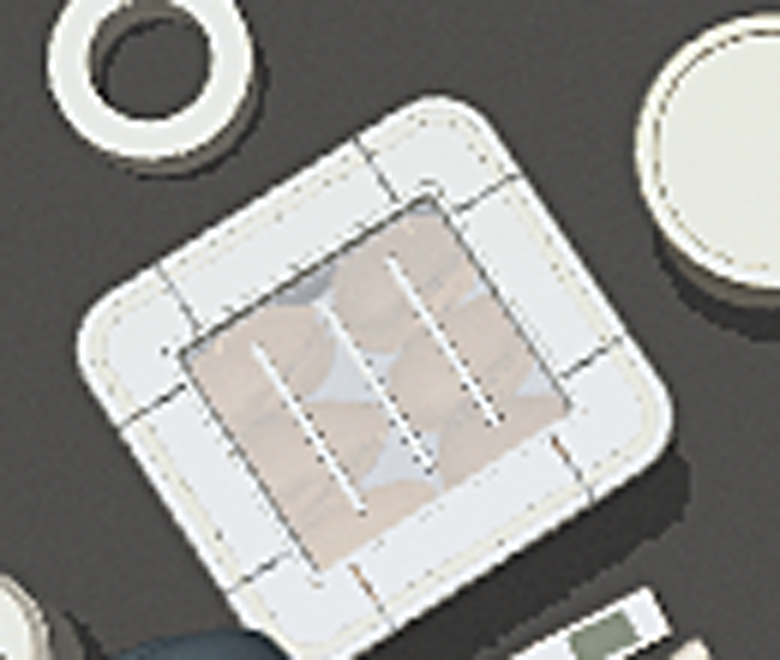

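View pics/full2.png

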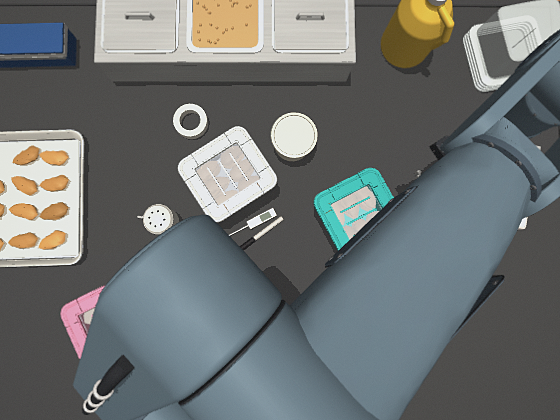

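All eight sections now show the same shade and the slot lines run straight: corners at (437,145), (130,335), (290,600) and (620,420) in the top crop. The side outline of the lid is flat. The box and bystanders are within about a pixel of where they were, and the arm is clear, so I'm handing in.

```bash
python3 -c "
from plant import env
print(env.finish_job())"
```

```text
the job is handed in; nothing more can be done
None
```

I pressed all eight rim sections of the off-white box with the shut fingertips and handed the job in at about 19.5 s. No verdict was reported.

- **Clicks:** I saw the force rise and drop at near, far-left, far, far-right and near-right. Near-left clicked between readings, so I saw no force peak there. Left and right met no resistance on the way down, so they were probably already shut.
- **Final press:** every section rested solidly at z = 0.105 m, the height of the shut lid, under readings of 12 to 24 N.
- **Last pictures:** the rim looks flush and evenly shaded all round. By eye, the box and the bystanders near it had not moved by more than about a pixel. The retracted arm hid the marker's near end, the tongs and part of the pink and turquoise boxes, so I could not check those. The tool was at z = 0.22 m, touching nothing.
- **Disagreement:** the two cameras placed the box about 4 mm apart in x. I used a value between them, nearer the top camera, and every press landed on its section.

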